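# Queue sample jars in the feed lane

## Robot

A 6-joint arm with a two-finger parallel gripper is mounted at the origin on a cart in front of the work surface, level with it; the furniture and walls round the work are solid. World frame = base frame: x ahead of the robot, y to its left, z up, the work surface at z = 0. Lengths are in mm, angles in rad, forces in N, time in s.
With the tool pointing down it reaches from about 275 to 825 mm from the base axis. Payload 4.9 kg.
Tool frame: the origin (TCP) lies between the finger pads; the fingertips stand 17 mm ahead of it and the grasp point (between the pads) lies 2 mm behind it; z points along the fingers, y is the line along which they close (so a half turn about z gives the same grasp; the last joint's range is limited). The gripper opens to 85 mm and grips with 20 to 120 N. Pads are 22 mm wide; open, the fingers measure 114 mm over their backs; the gripper's body (76 mm by 85 mm) begins 54 mm behind the grasp point. The pads swing forward as they close: fully open they stand 13 mm farther back than shut.
Start: joints at [1.107, 0.326, -0.193, 1.052, 0, 1.437], TCP at [178.114, 520.379, 248.281] pointing down, gripper open.
Joint ranges: [-2.65, 2.65], [-0.97, 1.79], [-1.3, 1.35], [-1.93, 2.1], [-1.47, 1.37], [-3.14, 3.14]. Speed limits (rad/s): [2.57, 2.57, 3.14, 3.14, 3.14, 3.14].

## Interface

Orientations are given as [roll, pitch, yaw] about the fixed x, y, z axes, in that order (R = Rz(yaw) Ry(pitch) Rx(roll)).
In Python, from bench import move_ptp, movel, move_j, grip, dwell, solve_ik, capture, camera_model, IKError, sign_off, spot_in, regions_of, place_of, read_t, read_qpos, read_joint_velocities, read_effort, read_tcp_pos, read_orientation, read_contact_force, read_wrist_torque, read_opening, read_gripper_force gives the robot as it stands. Calls block until the motion is done:
- move_ptp(position, orientation): joint-space move of the TCP to a pose.
- movel(position, rot=None, max_speed=150, threshold=None): straight line of the TCP; rot=None keeps the orientation; max_speed is the mean speed in mm/s. With threshold (N) it stops when the force on the tool has changed by that much, and returns True; else False.
- move_j(angles): joint-space move.
- grip(opening, effort=None): opening from 0.0 (shut) to 1.0 (fully open); effort is the grip in N (None keeps the last); returns when the fingers have stopped.
- dwell(seconds).
- solve_ik(position, orientation): joint angles nearest the present ones, or None.
- capture(name): name is "scene" or "top" or "wrist"; returns (picture, depth): 384x512x3 uint8, blue, green, red; 384x512 float32, mm along the optical axis (not along the pixel's ray), 0 where there is no reading.
- camera_model(name): a dict with "K" (3x3 intrinsics, pixels), "position" and "rotation" of the camera in the world. Camera axes: x right, y up, looking along -z (the intrinsics and any distortion apply to the point x, -y, -z); pixel columns grow to the right and rows downward; lengths in mm; the calibration is good to about 2 mm. A picture is of the moment at which its call begins: read the wrist's pose just before it. camera_model takes no time and is no camera call; for the wrist camera it gives the pose at the moment of the call.
A pose or a line that the arm cannot do raises IKError and nothing moves.
- sign_off(): hands the job in; it is judged then, once.
Trained networks look in the newest picture that a camera, given by its name, has taken for a name from the list of things; names that differ only in an ending like _2 or _b are one class to them, and where a whole thing is asked for, a point or a joint stands for the part that bears it (a point fixed in the world has none). Each returns a list of dicts, best first, with "score" (0 to 1); they miss things now and then, are a little off and sometimes report something else, mostly with a low value. They report only what shows in the picture. A call takes as long as a camera call.
- spot_in(camera, name): "point" ([x, y, z] in mm, in the coordinates of the camera as it stood for that picture, good to about 4 mm: the middle of the surface that is visible of it).
- regions_of(camera, name): "pixels" (384x512 bool, what is visible of it).
- place_of(camera, name): "point" ([x, y, z] in mm, in the coordinates of the camera as it stood for that picture, good to about 4 mm: a listed point, or the origin of a listed thing).
Readings, each from a call of its own:
- read_t(): time.
- read_qpos(): joint angles.
- read_joint_velocities(): joint speeds.
- read_effort(): joint torques, N m.
- read_tcp_pos(): TCP position.
- read_orientation(): TCP orientation.
- read_contact_force(): force on the tool from outside, world axes, zero at the start.
- read_wrist_torque(): the same for the moment, N m.
- read_opening(): opening from 0.0 (shut) to 1.0 (fully open).
- read_gripper_force(): force on a finger pad.
Only numpy, scipy, OpenCV 4.12 (cv2) and the standard library are available. Lean on these libraries where they do the work, as an engineer would, in place of code of your own. Each camera call takes 0.05 s, during which the arm holds its last target. There are 200 camera calls.

## Task

Push the three sample jars one after another through the flared mouth of the feed lane, so that they stand in single file against the end stop with the spring finger sprung back behind the last one. Their lids are only laid on, so slide the jars along the worktop: never lift or tip them, and leave the kidney dish and the small vial where they stand.

Things in the scene. Friction and masses are not known exactly. Their poses are not given: they have to be found in the camera images.
- jar_a: amber glass sample jar with a paper band and a black lid, round, 56 mm diameter (lid 51 mm), 64 mm high, about 0.16 kg, loose, upright on the worktop; one of three alike, in no particular order. Origin: centre of its underside; z along its axis
- jar_b: amber glass sample jar with a paper band and a black lid, round, 56 mm diameter (lid 51 mm), 64 mm high, about 0.16 kg, loose, upright on the worktop; one of three alike, in no particular order. Origin: centre of its underside; z along its axis
- jar_c: amber glass sample jar with a paper band and a black lid, round, 56 mm diameter (lid 51 mm), 64 mm high, about 0.16 kg, loose, upright on the worktop; one of three alike, in no particular order. Origin: centre of its underside; z along its axis
- lane: feed lane, fixed (place and yaw vary): two steel guide rails 32 mm high, 4 mm thick, with 24 mm feet outward; no floor. Origin: on the worktop at the throat, on the middle line. +y runs into the lane (the way to push), +x to the right of a jar going in. Inner width 62 mm from y = 0 to the end stop. Three jars in file against the stop have centres at y = 70, 126 and 182 mm
- lane_mouth (a point): middle of the flared mouth, on the worktop, at y = -62 mm in the lane's frame. The rails' inner faces stand 134 mm apart here and narrow evenly to 62 mm at the throat (y = 0)
- lane_stop (a point): middle of the end stop's face, at y = 210 mm in the lane's frame, 20 mm above the worktop; the stop is 50 mm high. A jar that follows may push the jars ahead of it along the lane up to the stop
- finger (a joint): white one-way spring finger, 33 x 6 mm, 12 to 28 mm above the worktop, on a pivot post 35 mm high at x = 35, y = 8 mm in the lane's frame (gap in the +x rail). 0: at rest, slanting across the lane; 0.7: folded into the gap. A jar going in folds it (about 1 N); it springs back behind a jar whose centre is beyond y = 65 mm. It locks against things drawn back out: lift a tool straight up
- finger_tip (a point): tip of the spring finger, 20 mm above the worktop; at rest at x = 14, y = 33 mm in the lane's frame
- kidney_dish: cream kidney-shaped dish, 114 x 248 x 44 mm, loose, right of and beyond the jars; leave it. Origin: centre of its underside
- vial_white: small capped vial, 22 mm diameter, 59 mm high, loose, upright, nearer the robot and right of the jars; leave it. Origin: centre of its underside

How it is judged:
By the outcome, as a careful person would: the job done as asked, in the order asked, and still so for the second after the job is handed in, with the robot touching nothing.
It also fails if it takes over 72 s, if anything falls off the work surface, if the arm or the gripper's body presses on something with over 40 N, if the wrist force passes 120 N, or if a joint passes its speed limit or range.

## Working session

There is one attempt and no reset: what is moved stays moved. The work goes in short steps, each a Python script; the robot and the scene stay as the last script left them, time stands still between calls to the robot, and variables do not carry over. Pictures are saved under pics/ and viewed, at most 10 in all, crops included, and the job is handed in when it is done.

```bash
ls; mkdir -p pics; cat > h.py <<'E'
import numpy as np, cv2
from bench import *
def toworld(cm,p): return np.array(cm["rotation"])@np.array(p,float)+np.array(cm["position"])
def find(cam,name,fn=place_of,n=4):
    cm=camera_model(cam)
    return [(round(d["score"],2),toworld(cm,d["point"]).round(1)) for d in fn(cam,name)[:n]]
E
python3 - <<'E'
from h import *
ims=[]
for c in("scene","top"):
    im,d=capture(c); cv2.imwrite(f"pics/{c}0.png",im)
    for n in("jar_a","lane","lane_mouth","lane_stop","finger_tip","kidney_dish","vial_white"):
        print(c,n,find(c,n))
print(read_t(),camera_model("top"),camera_model("scene"))
E
```

```text
bench.py
pics
scene jar_a [(0.85, array([ 978.6,  342.3, 1998.1])), (0.85, array([ 987.3,  351. , 2006.8])), (0.74, array([ 858.4,  222.1, 1877.8])), (0.57, array([1163.7,  527.4, 2183.2]))]
scene lane [(0.93, array([ 899.1,  262.8, 1918.5]))]
scene lane_mouth []
scene lane_stop [(0.65, array([ 848.4,  212.2, 1867.9]))]
scene finger_tip [(0.46, array([ 897.1,  260.8, 1916.5]))]
scene kidney_dish [(0.88, array([1160. ,  523.7, 2179.4]))]
scene vial_white [(0.61, array([ 821.3,  185.1, 1840.8]))]
top jar_a [(0.79, array([2651.7, 2227.8, 3677. ])), (0.72, array([2599.9, 2176.1, 3625.2])), (0.62, array([2636.4, 2212.6, 3661.7]))]
top lane [(0.9, array([2587. , 2163.2, 3612.3]))]
top lane_mouth [(0.87, array([2591.8, 2168. , 3617.1]))]
top lane_stop [(0.94, array([2523.1, 2099.3, 3548.4])), (0.57, array([2586.6, 2162.7, 3611.9]))]
top finger_tip [(0.64, array([2648.8, 2224.9, 3674. ])), (0.36, array([2554.9, 2131. , 3580.1]))]
top kidney_dish [(0.7, array([2691.3, 2267.5, 3716.6])), (0.38, array([2594. , 2170.2, 3619.3]))]
top vial_white [(0.46, array([2611.1, 2187.2, 3636.3]))]
0.8 {'K': array([[405.39519114,   0.        , 257.70409724],
       [  0.        , 405.39519114, 191.1870981 ],
       [  0.        ,   0.        ,   1.        ]]), 'position': array([ 371.38187746,  -52.4790879 , 1396.63716377]), 'rotation': array([ 1.53859698e-01,  8.03090444e-04, -1.58817566e+00])} {'K': array([[450.69662664,   0.        , 257.78476453],
       [  0.        , 450.69662664, 187.97284587],
       [  0.        ,   0.        ,   1.        ]]), 'position': array([ -43.77455525, -680.05155308,  975.68683128]), 'rotation': array([ 0.76328864, -0.01685508, -0.76747987])}
```

```bash
cat > h.py <<'E'
import numpy as np, cv2
from scipy.spatial.transform import Rotation as Ro
from bench import *
def toworld(cm,p):
    return Ro.from_euler("xyz",cm["rotation"]).apply(np.array(p,float))+np.array(cm["position"])
def find(cam,name,fn=place_of,n=4):
    cm=camera_model(cam)
    return [(round(d["score"],2),toworld(cm,d["point"]).round(1)) for d in fn(cam,name)[:n]]
def cloud(cm,d):
    v,u=np.indices(d.shape); K=cm["K"]
    return toworld(cm,np.stack([(u-K[0,2])/K[0,0]*d,-(v-K[1,2])/K[1,1]*d,-d],-1).reshape(-1,3)).reshape(*d.shape,3)
E
python3 - <<'E'
from h import *
for c in("scene","top"):
    im,d=capture(c); P=cloud(camera_model(c),d)
    for n in("jar_a","lane","lane_mouth","lane_stop","finger_tip","kidney_dish","vial_white"):
        print(c,n,find(c,n))
    for r in regions_of(c,"jar_a")[:4]:
        m=r["pixels"]&(d>0); q=P[m]; z=np.percentile(q[:,2],95); t=q[q[:,2]>z-8]
        print(c,"jar",round(r["score"],2),m.sum(),z.round(1),"top mid",((t.min(0)+t.max(0))/2).round(1),t.mean(0).round(1),np.ptp(t,axis=0).round(1))
    np.save(f"/tmp/{c}.npy",P)
E
```

```text
scene jar_a [(0.97, array([ 546.8, -319. ,    1.1])), (0.89, array([ 442.5, -172.3,   -4.5])), (0.57, array([ 5.847e+02, -1.651e+02, -1.000e-01]))]
scene lane [(0.64, array([523.6,  42.4,   3.1]))]
scene lane_mouth []
scene lane_stop [(0.78, array([522.2, 250.1,  23.1]))]
scene finger_tip [(0.46, array([535.9,  70.5,  17.1]))]
scene kidney_dish [(0.79, array([ 756.8, -265.5,   -1.9]))]
scene vial_white [(0.6, array([ 371.9, -355.4,    2.4]))]
scene jar 0.96 590 66.7 top mid [ 547.1 -316.5   64. ] [ 544.8 -317.6   64.3] [54.1 51.8 10.1]
scene jar 0.89 477 66.6 top mid [ 581.5 -167.6   64.9] [ 581.5 -168.6   64.3] [47.8 52.7 12.7]
scene jar 0.57 591 66.6 top mid [ 437.4 -171.9   64.4] [ 437.2 -173.6   64.4] [52.1 52.7 11.1]
scene jar 0.44 1688 42.3 top mid [519.4 128.6  44.8] [520.6 217.4  42.4] [124.5 306.1  20.9]
top jar_a [(0.75, array([ 5.849e+02, -1.695e+02,  3.000e-01])), (0.64, array([ 542.3, -313.2,   -2.8])), (0.63, array([ 441.1, -173.9,   -2.1]))]
top lane [(0.63, array([532.1,  43. ,   0.9]))]
top lane_mouth [(0.61, array([ 5.291e+02, -2.380e+01, -4.000e-01]))]
top lane_stop [(0.93, array([524.5, 249.2,  16.8]))]
top finger_tip [(0.59, array([537.9,  75.2,  20.2]))]
top kidney_dish [(0.8, array([ 755.1, -267.8,   -5.6]))]
top vial_white [(0.53, array([ 372.4, -351.5,   -4.1])), (0.51, array([ 755.2, -267.7,   -4.4]))]
top jar 0.59 210 67.1 top mid [ 437.5 -173.3   63.7] [ 437.8 -171.9   63.2] [45.9 49.5  9.2]
top jar 0.54 251 67.2 top mid [ 583.8 -167.8   64.6] [ 584.8 -167.5   63.5] [47.9 49.9 10.8]
top jar 0.51 246 67.5 top mid [ 547.5 -316.2   65.3] [ 547.  -316.1   63.6] [47.5 51.2 11.3]
```

View pics/scene0.png

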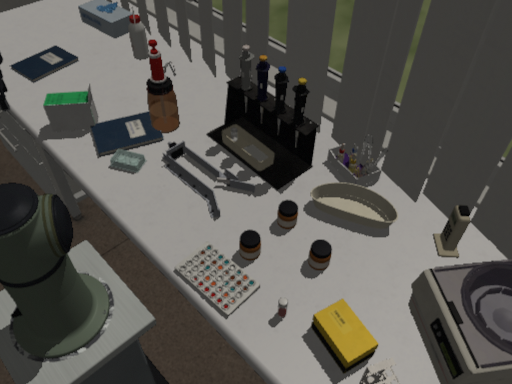

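View pics/top0.png

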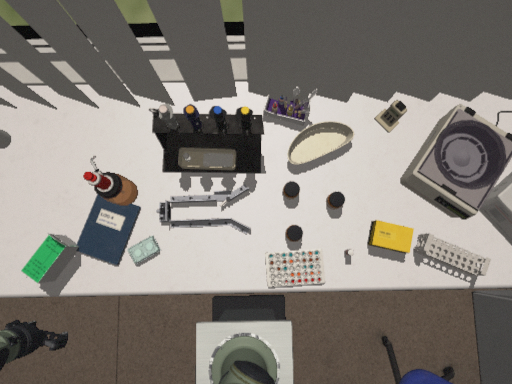

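The pictures show the lane running toward the left of the top view (world +y). Its mouth is near px (245,210) and its stop near px (165,212). The jars are at px (291,190), (336,200) and (294,234), the vial at (350,253) and the dish at (320,145). The network points agree with this and with z≈0. Next I'll refine the lane pose and jar places with the wrist camera.

```bash
python3 - <<'E'
from h import *
def rails(P,tag):
    q=P.reshape(-1,3); q=q[np.isfinite(q).all(1)]
    for nm,zz in(("rail",(27,36)),):
        m=(q[:,2]>zz[0])&(q[:,2]<zz[1])&(q[:,1]>70)&(q[:,1]<235)&(q[:,0]>470)&(q[:,0]<590); r=q[m]
        for s in(r[r[:,0]<525],r[r[:,0]>525]):
            if len(s)>15:
                f=np.polyfit(s[:,1],s[:,0],1); res=s[:,0]-np.polyval(f,s[:,1])
                print(tag,len(s),"x at y=42,150,240",np.polyval(f,[42,150,240]).round(1),"slope",f[0].round(4),"std",res.std().round(1))
for c in("scene","top"): rails(np.load(f"/tmp/{c}.npy"),c)
for i,y in enumerate((80,-180)):
    move_ptp([500,y,380],[np.pi,0,np.pi/2])
    cm=camera_model("wrist"); im,d=capture("wrist"); P=cloud(cm,d); np.save(f"/tmp/w{i}.npy",P)
    cv2.imwrite(f"pics/w{i}.png",im); rails(P,f"w{i}")
    for n in("jar_a","lane","lane_mouth","lane_stop","finger_tip","vial_white"):
        print(n,[(round(e["score"],2),toworld(cm,e["point"]).round(1)) for e in place_of("wrist",n)[:3]])
    for r in regions_of("wrist","jar_a")[:3]:
        m=r["pixels"]&(d>0); q=P[m]; z=np.percentile(q[:,2],90); t=q[abs(q[:,2]-z)<6]
        print("jar",round(r["score"],2),m.sum(),z.round(1),((t.min(0)+t.max(0))/2).round(1),np.ptp(t,axis=0).round(1))
    print(cm["position"].round(1),cm["rotation"].round(3))
grip(0.24); print(read_t(),read_opening())
E
```

```text
scene 89 x at y=42,150,240 [491.7 489.2 487.2] slope -0.0223 std 1.6
scene 84 x at y=42,150,240 [552.8 554.1 555.2] slope 0.0122 std 4.1
top 59 x at y=42,150,240 [492.4 490.  488. ] slope -0.0221 std 1.2
top 51 x at y=42,150,240 [554.7 555.  555.3] slope 0.0032 std 3.5
w0 291 x at y=42,150,240 [494.3 492.  490. ] slope -0.0216 std 1.2
w0 302 x at y=42,150,240 [556.8 556.8 556.9] slope 0.0008 std 2.9
jar_a [(0.95, array([ 438.1, -175.4,    3.2])), (0.74, array([ 585.8, -170. ,    1. ]))]
lane [(0.8, array([527.7,  39.8,   3.2]))]
lane_mouth []
lane_stop [(0.64, array([522. , 244.5,  23.8]))]
finger_tip [(0.71, array([ 5.852e+02, -1.698e+02,  1.000e-01]))]
vial_white [(0.29, array([ 582.2, -173.5,    2. ]))]
jar 0.7 1099 65.8 [ 585.6 -168.3   63.6] [49.3 49.5  7.6]
jar 0.68 6707 36.5 [528.3 127.5  36.4] [140.4 312.2  11.8]
jar 0.56 1170 65.8 [ 440.2 -173.7   63.5] [51.5 50.3  7.4]
[499.3 154.7 506.3] [-0.295 -0.     0.001]
jar_a [(0.9, array([ 439.9, -175.3,   -1.6])), (0.68, array([ 587.3, -169.9,   -0.8])), (0.59, array([ 549.3, -321.4,   -4. ]))]
lane []
lane_mouth []
lane_stop []
finger_tip []
vial_white [(0.79, array([ 374.9, -350.4,    0.9]))]
jar 0.65 1138 66.0 [ 440.3 -173.9   63.7] [49.8 51.2  6.8]
jar 0.63 1188 66.0 [ 586.1 -169.5   63.9] [49.9 51.6  7.4]
jar 0.55 1116 65.9 [ 548.4 -317.5   63.7] [51.1 49.7  7.7]
[ 499.5 -105.3  506.6] [-0.294 -0.001 -0.   ]
6.1667 0.23910791008477614
```

```bash
python3 - <<'E'
from h import *
for f in("w0","top","scene"):
    q=np.load(f"/tmp/{f}.npy").reshape(-1,3)
    r=q[(q[:,2]>28)&(q[:,2]<37)&(q[:,1]>105)&(q[:,1]<230)&(q[:,0]>545)&(q[:,0]<566)]; l=q[(q[:,2]>28)&(q[:,2]<37)&(q[:,1]>105)&(q[:,1]<230)&(q[:,0]>480)&(q[:,0]<502)]
    for s in(l,r): print(f,len(s),np.median(s[:,0]+.0217*(s[:,1]-150)).round(1))
    st=q[(q[:,2]>44)&(q[:,2]<54)&(q[:,1]>225)&(q[:,1]<280)&(q[:,0]>480)&(q[:,0]<570)]; print("stop y",np.percentile(st[:,1],[3,50,97]).round(1),"x",np.percentile(st[:,0],[3,97]).round(1))
E
```

```text
w0 228 492.0
w0 253 557.7
stop y [249.3 255.4 277.6] x [492.3 553. ]
top 41 490.3
top 33 555.7
stop y [251.3 256.5 279.6] x [488.8 549. ]
scene 66 489.2
scene 65 554.8
stop y [249.5 254.4 275.1] x [487.5 550.3]
```

View pics/w0.png

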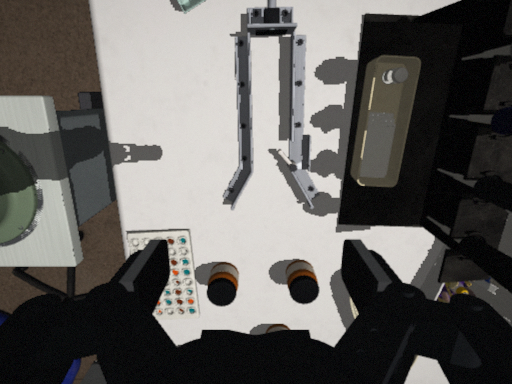

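```bash
cat >> h.py <<'E'
YAW=0.0217; O=np.array([526.4,40.]); Z=47; UP=125
ey=np.array([-np.sin(YAW),np.cos(YAW)]); ex=np.array([np.cos(YAW),np.sin(YAW)])
L=lambda x,y: O+x*ex+y*ey
BACK=38
def ori(th): return [np.pi,0,th]
def push(p,t,th=None,speed=90,gap=14,thr=None):
    """push jar centred at p in a straight line until its centre is at t"""
    p,t=np.array(p,float),np.array(t,float); d=(t-p)/np.linalg.norm(t-p)
    if th is None: th=np.arctan2(d[1],d[0])
    a=p-d*(BACK+gap); e=t-d*BACK
    move_ptp([*a,UP],ori(th)); movel([*a,Z],max_speed=110)
    f0=np.array(read_contact_force())
    hit=movel([*e,Z],max_speed=speed,threshold=thr)
    pos=np.array(read_tcp_pos())
    print("pushed",hit,pos.round(1),"df",(np.array(read_contact_force())-f0).round(1),"t",round(read_t(),2))
    movel([*(pos[:2]-d*3),Z],max_speed=40); movel([*(pos[:2]-d*3),UP],max_speed=150)
def jars(cam):
    im,d=capture(cam); P=cloud(camera_model(cam),d); o=[]
    for r in regions_of(cam,"jar_a"):
        q=P[r["pixels"]&(d>0)]
        if len(q)<30: continue
        z=np.percentile(q[:,2],90)
        if z<58 or z>72: continue
        t=q[abs(q[:,2]-z)<6]; o.append(((t.min(0)+t.max(0))/2).round(1))
    return im,o
E
python3 - <<'E'
from h import *
q=np.load("/tmp/w1.npy").reshape(-1,3)
t=q[(q[:,0]>280)&(q[:,0]<411)&(q[:,1]>-280)&(q[:,1]<-100)&(q[:,2]>7)]
print("tray",np.percentile(t,[2,98],axis=0).round(0))
push([585.5,-169],L(0,-118))
im,o=jars("top"); print(o,"want",L(0,-118)); cv2.imwrite("pics/t1.png",im[100:300,120:380].repeat(2,0).repeat(2,1))
E
```

```text
tray [[ 282. -268.   10.]
 [ 382. -104.   17.]]
pushed False [ 549.  -110.3   46.8] df [ 0.5  0.6 -0.6] t 9.61
[array([ 439.1, -176.4,   64.9]), array([ 547.2, -317. ,   65.1])] want [528.96039904 -77.97221858]
```

View pics/t1.png

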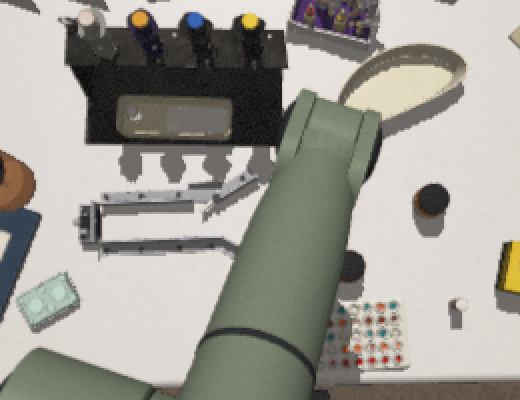

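The arm hides the pushed jar in the top view; jars A (px 347,265) and C (432,200) haven't moved. I'll locate the pushed jar with the scene and wrist cameras.

```bash
python3 - <<'E'
from h import *
im,o=jars("scene"); print("scene",o)
p=L(0,-118-BACK-14); move_ptp([*p,200],ori(np.pi/2+YAW))
im,o=jars("wrist"); print("wrist",o,"want",L(0,-118)); cv2.imwrite("pics/w2.png",im)
im,o=jars("scene"); print("scene",o,read_t())
E
```

```text
scene [array([529. , -77. ,  64.6]), array([ 438.5, -173.1,   66. ]), array([ 545.7, -317.3,   64.6])]
wrist [array([529. , -78.8,  63.5]), array([ 545.2, -298.9,   60.6]), array([ 439.1, -172.7,   62.7])] want [528.96039904 -77.97221858]
scene [array([ 437.8, -173.2,   64.9]), array([527.7, -77.4,  65.3]), array([ 546.7, -315.6,   65.2])] 11.4667
```

View pics/w2.png

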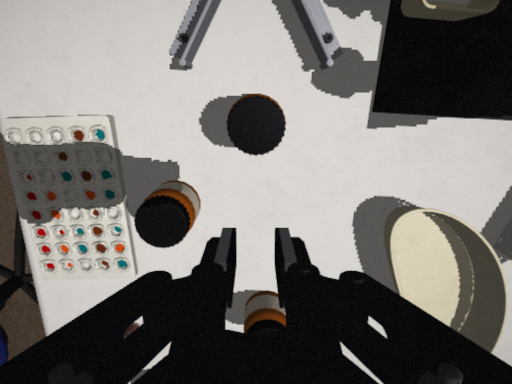

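The jar landed at the planned point (px 257,124; world 529,-78), centred between the open fingertips, with the mouth straight ahead. Now I'll push it in along the lane axis.

```bash
python3 - <<'E'
from h import *
push(L(0,-118),L(0,181),speed=90,thr=12)
move_ptp([500,60,380],ori(np.pi/2))
im,o=jars("wrist"); print([(((q:=np.array(c[:2])-O)@ex).round(1),(q@ey).round(1)) for c in o],o); cv2.imwrite("pics/w3.png",im)
E
```

```text
pushed False [523.3 182.9  47. ] df [-0.9 -0.8 -0.5] t 16.35
[(np.float64(0.1), np.float64(178.8)), (np.float64(-67.6), np.float64(-210.9))] [array([522.6, 218.8,  63.9]), array([ 463.4, -172.3,   62.1])]
```

View pics/w3.png

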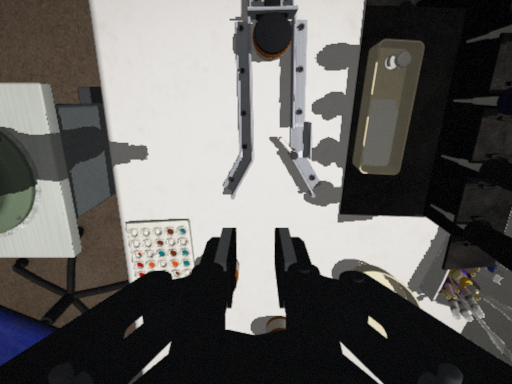

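The first jar is in file at the stop (px 272,35) and the spring finger is back across the lane (px 285,150). Next is jar A, in two legs.

```bash
python3 - <<'E'
from h import *
push([439.3,-174],L(0,-118))
p=L(0,-118-BACK-14); move_ptp([*p,200],ori(np.pi/2+YAW))
im,o=jars("wrist"); print("wrist",o,"want",L(0,-118))
im,o2=jars("scene"); print("scene",o2,read_t())
w=[c for c in o if np.hypot(*(c[:2]-L(0,-118)))<12]
if w and abs((w[0][:2]-L(0,-118))@ex)<5:
    j=w[0][:2]; push(L(0,(j-O)@ey),L(0,125),thr=12)
    move_ptp([500,60,380],ori(np.pi/2))
    im,o=jars("wrist"); print([(((q:=np.array(c[:2])-O)@ex).round(1),(q@ey).round(1)) for c in o],read_t())
    print("scene",jars("scene")[1])
cv2.imwrite("pics/w4.png",im)
E
```

```text
pushed False [ 502.9 -105.8   46.9] df [-0.4  0.4  0.1] t 22.52
wrist [array([ 544.4, -299.5,   60.7])] want [528.96039904 -77.97221858]
scene [array([519.7, 220.3,  65.9]), array([526.2, -77.7,  65.1]), array([ 547.1, -315.6,   64.3])] 24.4167
```

View pics/w4.png

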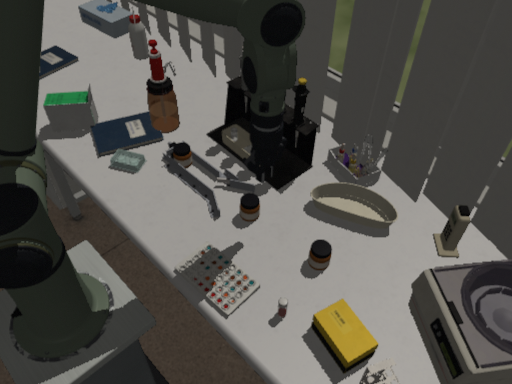

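The wrist network missed it, but the scene view shows jar A at px (250,207), world ≈(527,-78), which is the planned point. I'll push it in, then bring C to the same spot.

```bash
python3 - <<'E'
from h import *
push(L(0,-118),L(0,125),thr=12)
push([547.5,-317],L(0,-118))
p=L(0,-118-BACK-14); move_ptp([*p,200],ori(np.pi/2+YAW))
im,o=jars("wrist"); print("wrist",o,"want",L(0,-118))
im2,o2=jars("scene"); print("scene",o2,read_t())
cv2.imwrite("pics/w5.png",np.hstack([cv2.resize(im,(400,300)),cv2.resize(im2,(400,300))]))
E
```

```text
pushed False [524.5 126.8  47. ] df [-1.1 -2.6  0.3] t 28.68
pushed False [ 531.9 -116.    47. ] df [-0.6 -2.   0.1] t 35.22
wrist [array([528.6, -79.1,  62.9])] want [528.96039904 -77.97221858]
scene [array([527.2, -79.4,  65.1]), array([519.6, 214.7,  66.5])] 36.7333
```

View pics/w5.png

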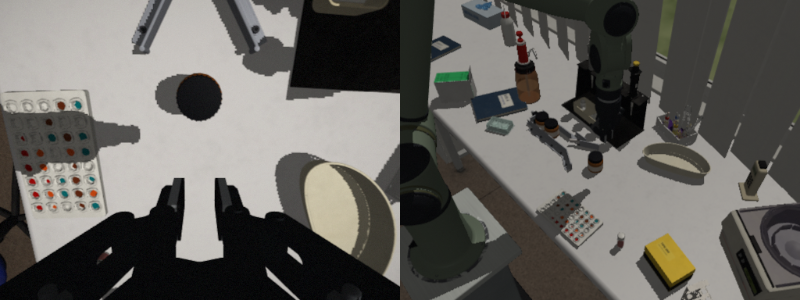

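Jar C is on the lane axis (px 198,97), and two jars are in file in the lane (scene px 548,122). This is the final push, with a force threshold so all three seat against the stop.

```bash
python3 - <<'E'
from h import *
push(L(0,-118),L(0,75),speed=80,thr=10)
move_ptp([500,40,380],ori(np.pi/2))
im,o=jars("wrist"); print([(((q:=np.array(c[:2])-O)@ex).round(1),(q@ey).round(1),c[2]) for c in o],read_t())
print("finger tip",find("wrist","finger_tip"),"rest",L(14,33))
im2,o2=jars("scene"); print("scene",o2)
cv2.imwrite("pics/w6.png",np.hstack([im[:260,180:400].repeat(2,0).repeat(2,1)[:500],cv2.resize(im2[120:240,150:300],(350,500)[::1])]))
E
```

```text
pushed True [525.9  71.7  46.9] df [-0.8 -1.4  0.5] t 40.35
[(np.float64(-0.2), np.float64(67.6), np.float64(63.7)), (np.float64(0.1), np.float64(123.4), np.float64(63.7)), (np.float64(-0.6), np.float64(172.3), np.float64(63.8))] 42.375
finger tip [(0.56, array([538.9,  71.9,  21.2]))] rest [539.6806601   73.29600678]
scene [array([522.4, 109. ,  65.2]), array([520.8, 220.6,  66.6]), array([521.7, 159.1,  65.6])]
```

View pics/w6.png

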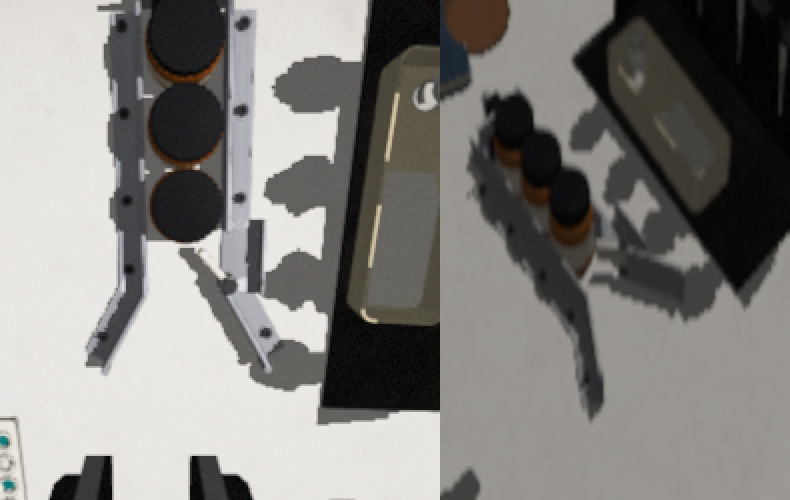

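The three jars stand in file (px 185,35 / 185,123 / 185,205), spaced 56 mm. The push stopped by force right where the last jar should be (y≈70), and the finger is back at rest behind it (tip px 188,250). The robot is clear, so I'm handing in.

```bash
python3 -c "
from bench import *
print(sign_off(), read_t())"
```

```text
the job is handed in; nothing more can be done
the job is handed in; nothing more can be done
```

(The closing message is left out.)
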